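# Fish a spacer out of the bender's clamp block with spring tongs

## Task

A spacer sleeve is standing at the bottom of the deep pocket in the pipe bender's clamp block, too deep and narrow for the gripper. Take the spring tongs from their stand, use them to lift the spacer out, and set it gently upright on the rubber pad in the free compartment of the tool tray, without the gripper itself touching the spacer. Then put the tongs back upright in their stand, and leave the other two parts in the tray where they are.

Things in the scene. Friction and masses are not known exactly. Their poses are not given: they have to be found in the camera images.
- tongs_grip (a point): Grip centre of the spring tongs (steel, black plastic middle, 147 mm tall, 0.15 kg, standing tips down in their stand): midway between two upright grip plates, 22 mm wide, reaching 22 mm above and below this point, 60 mm over their outer faces when relaxed. z points up, y is the direction the jaws open and close; same both ways round. The tips are 125 mm below; nothing is over 23 mm above.
- tongs_tip (a point): The middle between the tongs' V-shaped toes, which fill the lowest 30 mm of the legs; 110 mm below the grip centre, same axes. The round part should be here when squeezed; the toes centre it. The 24 mm spacer is clamped when the plates measure about 43 mm; squeeze with 25 to 40 N.
- tongs: The same tongs; origin midway between the tips' lower ends, same axes. From 30 mm below the grip centre hang two straight legs, 18 mm wide (x), 4 mm thick. Over their outsides they always measure 10 mm less than the plates do (50 mm relaxed), and the gap between them is 18 mm less than the plates (42 mm relaxed).
- jaw_l (a joint): Inward travel of the +y jaw: 0 relaxed (open), 0.012 m fully squeezed. Plate, leg and toe move as one, straight along y. Its spring pushes outwards with 5 N at 0 and 0.6 N more per mm: with the plates squeezed to 52 mm (4 mm each) 7 N, enough to hold the tongs with the jaws still open.
- jaw_r (a joint): The same for the -y jaw.
- spacer_mid (a point): The spacer: a plain round bright metal sleeve, 24 mm in diameter and 65 mm tall, 0.1 to 0.21 kg, standing on end on the floor of the block's pocket. This point is its centre, half-way up; z is its axis.
- spacer: The same spacer; origin at the centre of its underside.
- block: Fixed clamp block of dark steel, 96 (x) by 112 (y) by 120 mm tall, rod stub on its +x side. Origin: middle of its underside, on the table. In the middle of its top opens an upright pocket, 34 (x) by 52 mm (y), 110 mm deep (floor 10 mm above the table). The spacer stands within 4 mm of its centre, top 45 mm below the mouth. Tongs go in with their y along the block's y, squeezed to about 52 mm.
- tray: Fixed open steel tray, 80 (x) by 205 mm (y), walls 24 mm high and 4 mm thick, floor 4 mm thick; two cross walls make three compartments in a row along y, each about 72 by 63 mm inside. Origin: middle of its underside, on the table. Two compartments hold a part each, the third has the rubber pad.
- pad: Black rubber pad, 56 mm square, 3 mm thick, fixed on the tray's floor in the middle of the free compartment. Origin: centre of its underside, 4 mm above the table (its top is 7 mm above the table). Axes parallel to the tray's.
- collar: Stepped round steel collar, 48 mm in diameter, 34 mm tall, loose in a compartment of the tray; origin at the centre of its underside. To be left where it is.
- plug: Dark hexagonal plug, 34 mm across flats, 40 mm tall with a round steel stub on top, loose in a compartment of the tray; origin at the centre of its underside. To be left where it is.
- rack: The tongs' fixed stand: an upright rectangular aluminium well on a grey foot 100 (x) by 130 mm (y). Origin: middle of its underside, on the table. The centred well, open at the top, is 28 (x) by 74 mm (y) inside, walls 4 mm, flared x lips up to 84 mm, floor 6 mm above the table. The tongs stand in it on their tips, their y along its y, grip centre 131 mm above the table.
Mind the look-alikes: they are no part of the job. What is shaped like the tongs but red is not meant. Leave any purple or turquoise look-alike of the block alone.

How it is judged:
On the way, in this order (a step that is already met when the one before it is completed fails the run):
1. the spacer is held by the tongs, wholly above the block's pocket (contact force between tongs and spacer above 0.5 N and z of spacer_mid in the frame of block above 0.1535 m), for 0.2 s.
2. the spacer stands upright on the pad in the free compartment, let go by the tongs (x of spacer_mid in the frame of pad between -0.024 and 0.024 m and y of spacer_mid in the frame of pad between -0.024 and 0.024 m and z of spacer_mid in the frame of pad between 0.03 and 0.041 m and angle between spacer_mid's own z axis and vertical below 0.1 rad and contact force between tongs and spacer below 0.2 N and linear speed of spacer below 0.03 m/s), for 0.3 s.
At the end, for the whole second after the job is handed in: Spacer upright (0.1 rad) and still on the pad, centre within 24 mm of the pad's along each side, not touched by the tongs; tongs still in their stand, grip centre within 30 mm of its centre line and 120 to 137 mm above the table, leaning under 0.2 rad (all of step 2 and horizontal distance between tongs_grip and rack below 0.03 m and z of tongs_grip in the frame of rack between 0.12 and 0.137 m and angle between tongs_grip's own z axis and vertical below 0.2 rad and linear speed of tongs below 0.03 m/s).
It fails at once if the gripper's fingers touch the spacer (contact force between the fingers and spacer above 0.5 N).
It fails at once if the spacer is dropped into the tray (faster than 0.6 m/s close above it) (horizontal distance between spacer_mid and pad below 0.06 m and height (world z) of spacer_mid below 0.09 m and linear speed of spacer above 0.6 m/s).
It fails at once if the collar or the plug in the tray is moved by more than 20 mm (distance of any of collar, plug from where it was at the start of the episode above 0.02 m).
It also fails if it takes over 64 s, if anything falls off the work surface, if the arm or the gripper's body presses on something with over 40 N, if the wrist force passes 120 N, or if a joint passes its speed limit or range.

## Robot

A 7-joint arm with a two-finger parallel gripper is mounted at the origin on the work surface. World frame = base frame: x ahead of the robot, y to its left, z up, the work surface at z = 0. Lengths are in m, angles in rad, forces in N, time in s.
With the tool pointing down it reaches from about 0.4 to 0.9 m from the base axis. Payload 5.5 kg.
Tool frame: the origin (TCP) lies on the centre line of the jaws, within the pads' length; the fingertips stand 22 mm ahead of it and the grasp point (between the pads) lies 3 mm ahead of it; x points along the fingers, z is the direction in which the jaws open and shut, and the axes are right-handed (so a half turn about x gives the same grasp; the last joint's range is limited). The gripper opens to 85 mm and grips with 20 to 120 N. Pads are 22 mm wide; open, the fingers measure 114 mm over their backs; the gripper's body (76 mm by 85 mm) begins 54 mm behind the grasp point. The pads swing forward as they close: fully open they stand 13 mm farther back than shut.
Start: joints at [0.263, 0.501, -0.427, 1.55, 0.221, 1.138, -0.21], TCP at [0.65, 0, 0.253] pointing down, gripper open.
Joint ranges: [-2.88, 2.88], [-0.31, 2.03], [-1.54, 1.56], [0.2, 2.42], [-1.41, 4.55], [0.19, 2.02], [-2.57, 2.57]. Speed limits (rad/s): [2.57, 2.57, 3.14, 3.14, 3.14, 3.14, 3.14].

## Interface

Orientations are given as a unit quaternion [x, y, z, w].
In Python, from workcell import robot gives the robot as it stands.
- The arm moves only by the tool carry_out, never from a script. Its argument "motion" is a list of rows, each a list of 7 numbers: the turn, a rotation vector about the tool's x, y, z in rad, then the shift along the tool's x, y, z in mm, then the finger opening in mm, from 0 to 85.4. A call has 1 to 8 rows; each row is the pose to reach, as a shift and turn from the pose commanded when the call began, along the tool's axes at that moment; what a row does not reach only later rows make up. A row lasts 1/10 s, in which the tool goes at most 50 mm and 8.59 degrees, less where a joint would pass 70% of its speed; a pose out of reach is approached as far as the arm can. A call with a gripper value outside its range is refused whole. The fingers move at their own pace and stop on an object; "newtons" is the grip in N (left out, the last holds). Time passes only in rows, so rows that repeat a pose let the fingers close. It gives the time, the measured TCP pose, the force and the opening at its end, in the units of the state.
- robot.sense(): the state, without advancing time (a new reading comes with each control period).
- robot.capture(name): name is "scene" or "side" or "wrist"; returns a dict with "img" (420x560x3 uint8, red, green, blue), "depth" (420x560 float32, m along the optical axis (not along the pixel's ray), 0 where there is no reading), "fx", "fy", "cx", "cy" (pixels), "world_from_camera" (4x4, takes a point from camera to world coordinates); the wrist camera has in their place "hand_eye" (4x4, takes a point from camera to tool coordinates, whose origin is the TCP and whose axes are the tool frame's). Camera axes: x right, y down, z forward; pixel columns grow to the right and rows downward; lengths in m; the calibration is good to about 2 mm. The wrist camera is an equidistant fisheye: a pixel r from the principal point sees the ray r / f radians off the axis. A picture is of the moment at which its call begins: read the wrist's pose just before it.
- robot.sign_off(): hands the job in, once; it reports no verdict.
Trained networks look in the newest picture that a camera, given by its name, has taken for a name from the list of things; names that differ only in an ending like _2 or _b are one class to them, and where a whole thing is asked for, a point or a joint stands for the part that bears it (a point fixed in the world has none). Each returns a list of dicts, best first, with "score" (0 to 1); they miss things now and then, are a little off and sometimes report something else, mostly with a low value. They report only what shows in the picture. A call takes as long as a camera call. They do not tell look-alikes from the thing itself.
- robot.boxes_of(camera, name): "extent" ([left, top, right, bottom] in pixels, round what is visible of it).
- robot.regions_of(camera, name): "pixels" (420x560 bool, what is visible of it) and "extent" ([left, top, right, bottom] in pixels, round what is visible of it).
The state is a dict: "time": time; "joint_pos": joint angles; "dq": joint speeds; "joint_torque": joint torques, N m; "tool_pos": TCP position; "orientation": TCP orientation; "wrist_force": force on the tool from outside, world axes, zero at the start; "ft_torque": the same for the moment, N m; "finger_gap": finger opening in m.
Only numpy, scipy, OpenCV 4.12 (cv2) and the standard library are available. Lean on these libraries where they do the work, as an engineer would, in place of code of your own. Each camera call takes 0.05 s, during which the arm holds its last target.

## Working session

There is one attempt and no reset: what is moved stays moved. The work goes in short steps, Python scripts to look and compute and a tool call to move; the robot and the scene stay as the last step left them, time stands still between calls to the robot, and variables do not carry over. Pictures are saved under pics/ and viewed, and the job is handed in when it is done.

Besides the shell and the picture viewer there is one more tool, called after "Call:" as name(argument=value, ...), one argument or row to a line, values as JSON. carry_out: Moves the arm, as the interface text tells. Its arguments: {"type":"object","properties":{"motion":{"type":"array"},"newtons":{"type":"number"}},"required":["motion"]}

```bash
ls; mkdir -p pics; python3 - <<'E'
from workcell import robot
import cv2
s=robot.sense(); print(s)
for n in ["scene","side","wrist"]:
    c=robot.capture(n); cv2.imwrite(f"pics/{n}0.png",c["img"][:,:,::-1])
    print(n,{k:v for k,v in c.items() if k not in("img","depth")})
E
```

```text
pics
{'time': 0.0, 'joint_pos': array([ 0.2632295 ,  0.50184202, -0.42675537,  1.55143392,  0.22081705,
        1.13828313, -0.21028776]), 'dq': array([-0.00095289, -0.00101948,  0.00065447, -0.00145203, -0.0007027 ,
        0.00124806,  0.00125518]), 'joint_torque': array([ 1.57038257e-04, -5.69523740e+01, -5.81651285e+00, -2.80938792e+01,
        1.07328620e-02,  1.20940185e-02,  1.30241034e-05]), 'tool_pos': array([ 6.49364644e-01, -9.14212059e-05,  2.52266475e-01]), 'orientation': array([9.92388225e-06, 7.07781972e-01, 1.70856440e-05, 7.06430945e-01]), 'wrist_force': array([ 0.47616183, -0.01635329, -0.31549655]), 'ft_torque': array([ 0.0100361 ,  0.02522687, -0.00665862]), 'finger_gap': 0.08510944931984324}
scene {'fx': 450.54531645324596, 'fy': 450.54531645324596, 'cx': 281.73182203952126, 'cy': 206.40709495453365, 'world_from_camera': array([[-0.66227291,  0.64584233, -0.37984507,  0.86822386],
       [ 0.74922234,  0.56556691, -0.3446737 ,  0.50221742],
       [-0.00777706, -0.51285647, -0.85843914,  1.06616097],
       [ 0.        ,  0.        ,  0.        ,  1.        ]])}
side {'fx': 442.1946653279167, 'fy': 442.1946653279167, 'cx': 285.5452485642931, 'cy': 221.12240592103683, 'world_from_camera': array([[ 0.96261547, -0.19632259,  0.18662502,  0.24028648],
       [-0.27080643, -0.68239741,  0.67896808, -0.62720946],
       [-0.00594435, -0.70412443, -0.71005173,  0.84935872],
       [ 0.        ,  0.        ,  0.        ,  1.        ]])}
wrist {'fx': 325.19226210127806, 'fy': 325.19226210127806, 'cx': 278.0533594781935, 'cy': 206.28516065639974, 'hand_eye': array([[ 5.07244936e-04, -2.71750236e-01,  9.62367680e-01,
        -1.20659725e-01],
       [-1.35892749e-03, -9.62367103e-01, -2.71749357e-01,
         6.83633549e-02],
       [ 9.99998948e-01, -1.16994441e-03, -8.57444707e-04,
        -3.99851009e-04],
       [ 0.00000000e+00,  0.00000000e+00,  0.00000000e+00,
         1.00000000e+00]])}
```

View pics/scene0.png

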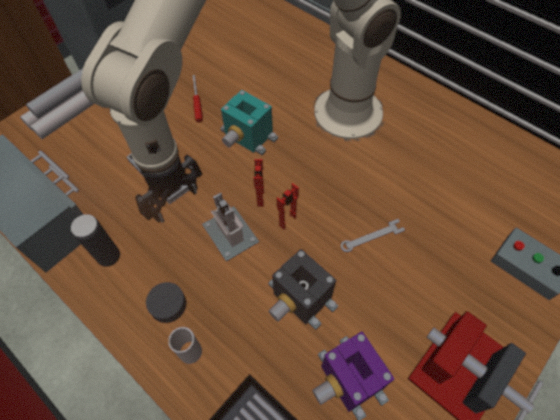

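View pics/side0.png

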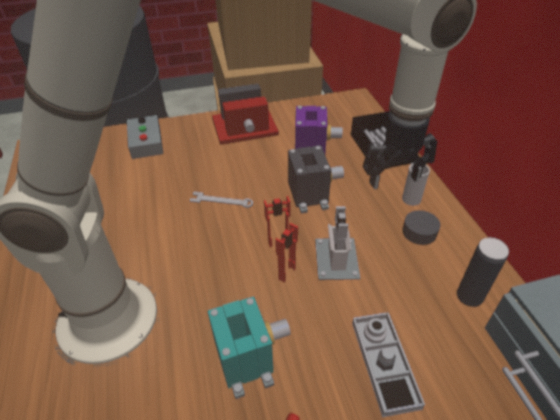

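View pics/wrist0.png

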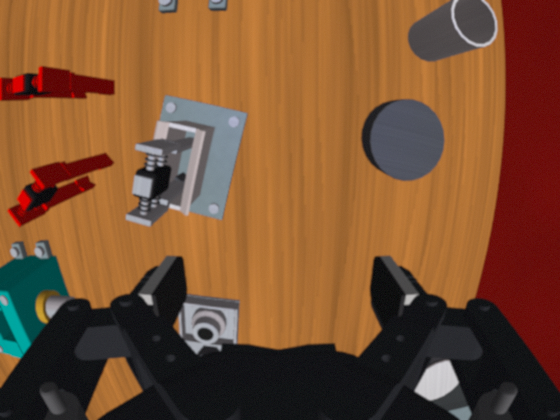

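The scene picture shows the tongs' stand at about (228,230), the dark block at (303,285) and the purple one at (355,370). The side picture shows the tray at (388,360), with the pad in its lowest compartment at (397,393). Next I'll build a top-down height map.

```bash
cat > h.py <<'E'
import numpy as np, cv2
from workcell import robot
from scipy.spatial.transform import Rotation as R
def cloud(c,T=None):
    d=c["depth"]; v,u=np.mgrid[0:d.shape[0],0:d.shape[1]]
    x=(u-c["cx"])/c["fx"]; y=(v-c["cy"])/c["fy"]
    if "hand_eye" in c:
        r=np.hypot(x,y); t=np.tan(np.minimum(r,1.4))/np.maximum(r,1e-9)
        x=x*t;y=y*t
        T=T@c["hand_eye"]
    else: T=c["world_from_camera"]
    P=np.stack([x*d,y*d,d,np.ones_like(d)],-1)@T.T
    return P[...,:3],d>0
def tcp(s=None):
    s=s or robot.sense(); T=np.eye(4); T[:3,:3]=R.from_quat(s["orientation"]).as_matrix(); T[:3,3]=s["tool_pos"]; return T
def grab(n):
    T=tcp(); c=robot.capture(n); P,m=cloud(c,T); return c,P,m
E
python3 - <<'E'
from h import *
for n in ["scene","side","wrist"]:
    c,P,m=grab(n); np.savez(f"{n}0.npz",P=P,m=m,img=c["img"])
    for k in ["tongs","block","tray","rack","pad","collar","plug","spacer"]:
        for r in robot.regions_of(n,k)[:4]:
            q=r["pixels"]&m; p=P[q]
            print(n,k,round(r["score"],2),np.round(r["extent"]).astype(int),len(p), np.round(np.median(p,0),3) if len(p) else "", np.round(np.percentile(p,2,0),3) if len(p) else "",np.round(np.percentile(p,98,0),3) if len(p) else "")
    t=P[m]; q=t[(np.abs(t[:,2])<.02)]; print(n,"table",np.median(q[:,2]))
E
```

```text
scene tongs 0.98 [212 194 235 229] 399 [0.552 0.031 0.131] [ 0.538 -0.004  0.026] [0.567 0.054 0.155]
scene tongs 0.91 [250 159 268 208] 407 [0.432 0.025 0.123] [ 0.392 -0.011  0.007] [0.446 0.039 0.149]
scene tongs 0.8 [276 185 300 227] 560 [0.424 0.12  0.111] [ 0.381  0.079 -0.001] [0.454 0.128 0.149]
scene block 0.88 [312 333 395 420] 3999 [0.643 0.485 0.118] [0.58  0.424 0.009] [0.716 0.556 0.124]
scene block 0.72 [269 248 338 327] 3288 [0.576 0.289 0.116] [0.513 0.227 0.011] [0.647 0.353 0.124]
scene block 0.57 [222  91 277 152] 2372 [ 0.296 -0.147  0.095] [ 0.229 -0.22   0.009] [ 0.365 -0.1    0.123]
scene tray 0.75 [128 154 190 204] 217 [ 0.57  -0.165  0.013] [ 0.535 -0.367 -0.002] [ 0.639 -0.058  0.215]
scene rack 0.97 [204 210 256 261] 1494 [0.566 0.049 0.007] [ 0.498 -0.041  0.   ] [0.606 0.091 0.084]
scene spacer 0.58 [300 279 310 288] 44 [0.555 0.283 0.076] [0.549 0.274 0.071] [0.56  0.293 0.078]
scene table 0.00017857149661026916
side tongs 0.92 [275 226 297 282] 765 [0.414 0.001 0.104] [ 0.39  -0.016  0.005] [0.442 0.032 0.148]
side tongs 0.84 [264 200 290 248] 493 [0.4
[... 1513 characters left out ...]
3 -0.008  0.02 ] [0.553 0.009 0.154]
wrist tray 0.82 [177 297 238 352] 1818 [ 0.558 -0.191  0.01 ] [ 0.514 -0.252  0.001] [ 0.594 -0.16   0.025]
wrist tray 0.38 [123 138 191 224] 3165 [0.551 0.021 0.142] [ 0.533 -0.007  0.025] [0.566 0.052 0.155]
wrist rack 0.56 [156  96 247 219] 7195 [0.567 0.034 0.007] [ 0.521 -0.041  0.005] [0.604 0.088 0.083]
wrist pad 0.69 [122 138 194 224] 3201 [0.551 0.021 0.142] [ 0.533 -0.007  0.025] [0.566 0.052 0.155]
wrist collar 0.85 [190 307 228 345] 987 [ 0.557 -0.188  0.03 ] [ 0.533 -0.212  0.005] [ 0.576 -0.175  0.04 ]
wrist plug 0.45 [198 347 218 356] 127 [ 0.545 -0.249  0.014] [ 0.53  -0.258  0.006] [ 0.559 -0.247  0.027]
wrist table 0.00017822916495383034
```

```bash
python3 - <<'E'
from h import *
D={n:np.load(f"{n}0.npz") for n in ["scene","side","wrist"]}
def rect(lbl,cx,cy,r,z0,z1,names=("scene","side","wrist"),trim=True):
    for ns in [[n] for n in names]+[list(names)]:
        pts=[]
        for n in ns:
            P=D[n]["P"][D[n]["m"]]; q=(np.hypot(P[:,0]-cx,P[:,1]-cy)<r)&(P[:,2]>z0)&(P[:,2]<z1); pts.append(P[q])
        p=np.vstack(pts)
        if len(p)<20: continue
        b=cv2.minAreaRect((p[:,:2]*1000).astype(np.float32))
        print(lbl,ns,len(p),"z",np.round(np.median(p[:,2]),4),"c",np.round(b[0],1),"s",np.round(b[1],1),"ang",round(b[2],2))
rect("foot",.548,.022,.12,.004,.009)
rect("well",.548,.022,.05,.079,.0845)
rect("tongtop",.55,.022,.06,.149,.16)
rect("tongplates",.55,.022,.06,.112,.16)
rect("blocktop",.565,.28,.1,.117,.121)
rect("traytop",.545,-.27,.13,.021,.0255)
rect("pad",.54,-.332,.045,.006,.009,("side",))
# maps
H=np.zeros((900,600,3),np.uint8); 
# top-down color map at 1mm, x 0.3..0.8 ->rows ; y
im=np.zeros((560,800,3),np.uint8); zz=np.full((560,800),-1.)
for n in D:
    P=D[n]["P"][D[n]["m"]]; C=D[n]["img"][D[n]["m"]]
    o=np.argsort(P[:,2]); P=P[o];C=C[o]
    i=((.80-P[:,0])*1000).astype(int); j=((.40-P[:,1])*1000).astype(int)
    k=(i>=0)&(i<560)&(j>=0)&(j<800)&(P[:,2]<.2)
    im[i[k],j[k]]=C[k]
cv2.imwrite("pics/top0.png",im[:,:,::-1])
E
```

```text
foot ['scene'] 830 z 0.006 c [549.8  28.4] s [226.4 220.9] ang 18.95
foot ['side'] 865 z 0.006 c [542.8  19.8] s [177.9 192.1] ang 56.28
foot ['wrist'] 4465 z 0.0061 c [516.  32.] s [130.8 167.8] ang 74.9
foot ['scene', 'side', 'wrist'] 6160 z 0.0061 c [546.2  27.1] s [234.1 220.9] ang 18.95
well ['scene'] 117 z 0.0819 c [549.9  25.4] s [84.2 47.9] ang 75.5
well ['side'] 131 z 0.0816 c [549.2  22.9] s [84.9 48.1] ang 75.16
well ['wrist'] 750 z 0.0822 c [548.6  23.4] s [82.6 49.1] ang 74.72
well ['scene', 'side', 'wrist'] 998 z 0.0821 c [549.1  24.1] s [87.1 49.1] ang 75.33
tongtop ['scene'] 90 z 0.1524 c [550.1  24.2] s [62.2 20.9] ang 75.41
tongtop ['side'] 101 z 0.1524 c [548.4  20.9] s [63.1 21.1] ang 73.15
tongtop ['wrist'] 998 z 0.153 c [549.   21.9] s [61.  22.1] ang 75.08
tongtop ['scene', 'side', 'wrist'] 1189 z 0.1529 c [549.1  22.2] s [66.5 22.3] ang 74.98
tongplates ['scene'] 283 z 0.1448 c [550.   24.2] s [62.2 21.9] ang 75.15
tongplates ['side'] 318 z 0.1447 c [548.6  20.3] s [63.8 22.4] ang 75.05
tongplates ['wrist'] 2528 z 0.1459 c [549.   21.9] s [61.1 22.3] ang 75.0
tongplates ['scene', 'side', 'wrist'] 3129 z 0.1457 c [549.   21.9] s [67.1 22.5] ang 75.15
blocktop ['scene'] 1112 z 0.1195 c [556.1 280.8] s [112.4  95.9] ang 86.47
blocktop ['side'] 569 z 0.1195 c [554.6 278.3] s [117.   96.5] ang 86.47
blocktop ['scene', 'side', 'wrist'] 1681 z 0.1195 c [555.3 278.3] s [117.3  97.4] ang 86.21
traytop ['scene'] 65 z 0.0228 c [ 555.2 -262.5] s [206.5  65.4] ang 84.65
traytop ['side'] 663 z 0.0229 c [ 546.1 -266.4] s [206.5  81.2] ang 84.55
traytop ['wrist'] 514 z 0.0234 c [ 552.2 -206.3] s [89.4 79.6] ang 84.22
traytop ['scene', 'side', 'wrist'] 1242 z 0.0231 c [ 546.7 -264.1] s [211.3  81.9] ang 84.65
pad ['side'] 506 z 0.0071 c [ 538.5 -327.7] s [81.5 77.1] ang 83.62
pad ['side'] 506 z 0.0071 c [ 538.5 -327.7] s [81.5 77.1] ang 83.62
```

View pics/top0.png

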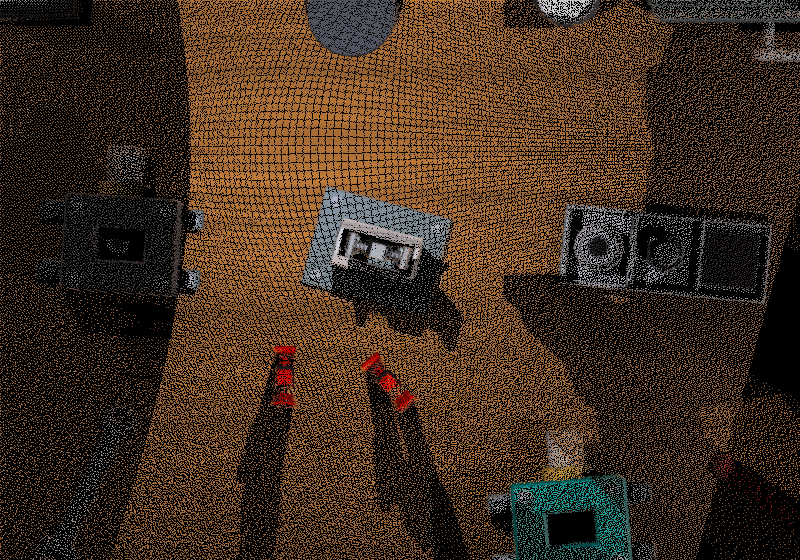

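The tongs are at about (549, 22) mm with their grip at z = 131 mm. The stand's yaw is about -15°, the block's -3.6° and the tray's -5.4°, and the fitted sizes match those given. Next the arm goes over the tongs and turns the jaws onto their y.

Call:
carry_out(
  motion=[
    [-0.14,0,0,0,3,-13,85],
    [-0.28,0,0,0,6,-26,85],
    [-0.42,0,0,0,9,-39,85],
    [-0.56,0,0,0,12,-52,85],
    [-0.7,0,0,0,15,-65,85],
    [-0.84,0,0,0,18,-78,85],
    [-0.98,0,0,0,20,-90,85],
    [-1.12,0,0,0,22,-100,85],
  ],
  newtons=30,
)

```text
time: 2.3
tool_pos: [0.5494, 0.0221, 0.2534]
orientation: [-0.378, 0.598, 0.377, 0.598]
wrist_force: [0.1, -0.5, 0.6]
finger_gap: 0.0851
```

Call:
carry_out(
  motion=[
    [-0.1,0,0,0,0,0,85],
    [-0.19,0,0,0,0,0,85],
    [-0.19,0,0,0,0,0,85],
    [-0.19,0,0,0,0,0,85],
  ],
)

```text
time: 2.7
tool_pos: [0.5501, 0.0219, 0.2534]
orientation: [-0.43, 0.561, 0.43, 0.561]
wrist_force: [0.2, 0.1, -1.1]
finger_gap: 0.0852
```

```bash
python3 - <<'E'
from h import *
s=robot.sense(); T=tcp(s); print(np.round(T,4),s["time"],s["joint_pos"].round(2))
c,P,m=grab("wrist"); cv2.imwrite("pics/w1.png",c["img"][:,:,::-1])
p=P[m]
for l,z0,z1,r in [("plates",.112,.16,.06),("top",.149,.16,.06),("well",.079,.0845,.06),("foot",.005,.008,.09)]:
    q=p[(np.hypot(p[:,0]-.549,p[:,1]-.022)<r)&(p[:,2]>z0)&(p[:,2]<z1)]
    if len(q): b=cv2.minAreaRect((q[:,:2]*1000).astype(np.float32)); print(l,len(q),np.round(b[0],1),np.round(b[1],1),b[2])
E
```

```text
[[ 2.000e-04 -9.655e-01  2.604e-01  5.501e-01]
 [ 1.000e-04  2.604e-01  9.655e-01  2.190e-02]
 [-1.000e+00 -1.000e-04  1.000e-04  2.534e-01]
 [ 0.000e+00  0.000e+00  0.000e+00  1.000e+00]] 2.7 [ 0.5   0.38 -0.74  1.8   0.29  1.08  0.97]
plates 2323 [548.4  21.9] [59.7 22.2] 75.33316040039062
top 1098 [548.6  21.8] [59.7 21.9] 75.31205749511719
well 740 [548.8  23.1] [81.8 48.8] 75.0398941040039
foot 4402 [548.7  23.2] [130.4  99.6] 74.8495101928711
```

View pics/w1.png

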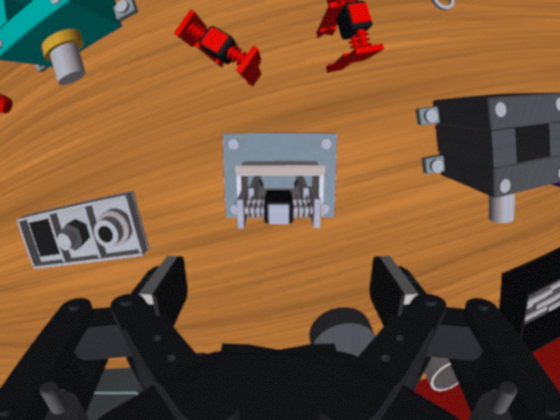

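The wrist picture shows the tongs centred between the fingers, at about (278,205). A fresh fit puts the tongs at (548.5, 21.9) and the stand at (548.8, 23.1). I'll go down and squeeze to 52 mm.

Call:
carry_out(
  motion=[
    [0,0,0,30,1.5,-0.4,85],
    [0,0,0,65,1.5,-0.4,85],
    [0,0,0,95,1.5,-0.4,85],
    [0,0,0,115,1.5,-0.4,85],
    [0,0,0,121,1.5,-0.4,85],
    [0,0,0,121,1.5,-0.4,85],
  ],
)

```text
time: 3.35
tool_pos: [0.548, 0.0222, 0.1317]
orientation: [-0.43, 0.561, 0.431, 0.561]
wrist_force: [0.5, -0.1, -0.7]
finger_gap: 0.0853
```

Call:
carry_out(
  motion=[
    [0,0,0,0,0,0,65],
    [0,0,0,0,0,0,58],
    [0,0,0,0,0,0,54],
    [0,0,0,0,0,0,51.5],
    [0,0,0,0,0,0,51.5],
    [0,0,0,0,0,0,51.5],
  ],
  newtons=30,
)

```text
time: 3.95
tool_pos: [0.5505, 0.0222, 0.135]
orientation: [-0.432, 0.56, 0.429, 0.562]
wrist_force: [-1.1, 0.3, 8.9]
finger_gap: 0.0517
```

```bash
python3 - <<'E'
from h import *
s=robot.sense(); print(s["finger_gap"],s["tool_pos"],s["wrist_force"])
c,P,m=grab("wrist"); cv2.imwrite("pics/w2.png",c["img"][:,:,::-1])
E
```

```text
0.05165399642484974 [0.55050733 0.0221926  0.13500771] [-1.13640788  0.32809793  8.89428611]
```

View pics/w2.png

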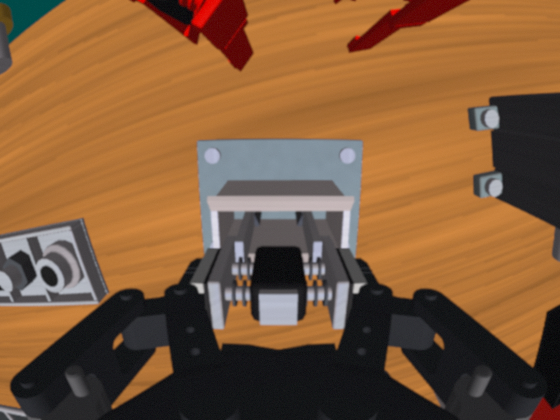

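It's gripped at 51.7 mm; the pads' swing pushed the tongs lightly into their floor (9 N). I'll lift.

Call:
carry_out(
  motion=[
    [0,0,0,-8,0,0,51.5],
    [0,0,0,-25,0,0,51.5],
    [0,0,0,-50,0,0,51.5],
    [0,0,0,-80,0,0,51.5],
    [0,0,0,-115,0,0,51.5],
    [0,0,0,-140,0,0,51.5],
    [0,0,0,-150,0,0,51.5],
    [0,0,0,-150,0,0,51.5],
  ],
)

```text
time: 4.8
tool_pos: [0.5492, 0.0221, 0.2839]
orientation: [-0.432, 0.56, 0.43, 0.562]
wrist_force: [0.2, -0.2, -2.3]
finger_gap: 0.0516
```

```bash
cat > tongs.py <<'E'
from h import *
import sys
tag=sys.argv[1]
s=robot.sense(); T=tcp(s); print(s["time"],s["finger_gap"],T.round(4).tolist())
for n in ["side","scene","wrist"]:
    c,P,m=grab(n); cv2.imwrite(f"pics/{n}_{tag}.png",c["img"][:,:,::-1])
    for r in robot.regions_of(n,"tongs")[:4]:
        p=P[r["pixels"]&m]; L=(p-T[:3,3])@T[:3,:3]*1000
        L=L[np.abs(L).max(1)<200]
        if len(L)>100: print(n,round(r["score"],2),len(L),"tool-frame mm lo/hi",np.percentile(L,1,0).round(1),np.percentile(L,99,0).round(1), "worldz",np.percentile(p[:,2],[1,99]).round(4))
E
python3 tongs.py a
```

```text
4.8 0.05160891213474045 [[0.0031, -0.9661, 0.2581, 0.5492], [-0.0006, 0.2581, 0.9661, 0.0221], [-1.0, -0.0032, 0.0002, 0.2839], [0.0, 0.0, 0.0, 1.0]]
side 0.97 471 tool-frame mm lo/hi [134.2 100.9 -76.8] [199.1 150.2 -18.8] worldz [0.0002 0.1491]
side 0.9 414 tool-frame mm lo/hi [  2.3  -7.5 -30.5] [126.9  10.7  21.1] worldz [0.1557 0.2815]
side 0.85 413 tool-frame mm lo/hi [134.4 115.   38.1] [198.6 176.9  69.7] worldz [-0.0024  0.149 ]
scene 0.91 261 tool-frame mm lo/hi [133.2  99.6 -70. ] [197.7 147.8 -12.1] worldz [0.0003 0.1497]
scene 0.89 339 tool-frame mm lo/hi [132.8 115.3  46.4] [196.8 176.5  76.8] worldz [-0.0023  0.1501]
scene 0.88 328 tool-frame mm lo/hi [ -6.4  -9.3 -23. ] [129.7  10.5  26.7] worldz [0.1532 0.2903]
wrist 0.82 1788 tool-frame mm lo/hi [134.3 100.9 -72.1] [185.5 147.9 -14.8] worldz [0.0014 0.1492]
wrist 0.72 10651 tool-frame mm lo/hi [-16.4  -6.6 -26.6] [119.5  13.8  23.6] worldz [-0.      0.3003]
wrist 0.55 1899 tool-frame mm lo/hi [134.3 115.9  40.2] [195.3 172.6  72.8] worldz [0.0009 0.1491]
```

```bash
python3 -c "
import cv2,numpy as np
cv2.imwrite('pics/m1.png',np.hstack([cv2.resize(cv2.imread(f'pics/{n}_a.png'),(400,300)) for n in ('side','wrist')]))"
```

```text
(no output)
```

View pics/m1.png

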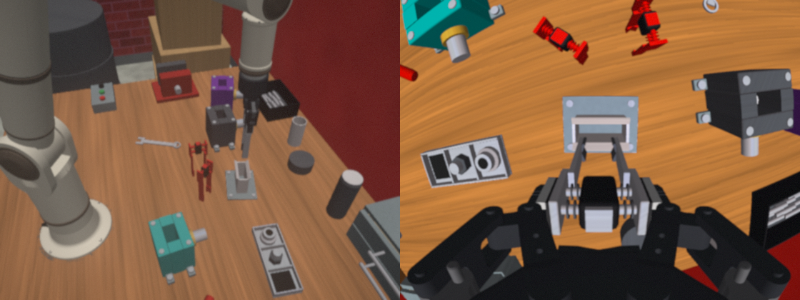

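The side picture shows the tongs hanging clear of the stand; their tips are at about z = 0.154, which fits the grip centre being about 4 mm ahead of the TCP. Next is a viewpoint beside the block where the wrist camera can see into the pocket.

Call:
carry_out(
  motion=[
    [-0.02,0,0,0,1,15,51.5],
    [-0.05,0,0,0,3,48,51.5],
    [-0.08,0,0,0,6,90,51.5],
    [-0.11,0,0,0,9,135,51.5],
    [-0.14,0,0,0,12,180,51.5],
    [-0.17,0,0,0,15,220,51.5],
    [-0.19,0,0,0,17,250,51.5],
    [-0.199,0,0,0,17.3,262.4,51.5],
  ],
)

```text
time: 5.9
tool_pos: [0.5977, 0.286, 0.2817]
orientation: [-0.485, 0.513, 0.487, 0.514]
wrist_force: [-1.2, -0.4, -1.3]
finger_gap: 0.0517
```

Call:
carry_out(
  motion=[
    [0,0,0,0,0,0,51.5],
    [0,0,0,0,0,0,51.5],
  ],
)

```text
time: 6.1
tool_pos: [0.5993, 0.2792, 0.2817]
orientation: [-0.484, 0.516, 0.484, 0.515]
wrist_force: [0.4, -0.1, -1.4]
finger_gap: 0.0515
```

```bash
cat > blk.py <<'E'
from h import *
import sys
tag=sys.argv[1]
s=robot.sense(); T=tcp(s); print(s["time"],s["finger_gap"],T.round(4).tolist())
for n in ["wrist","scene","side"]:
    c,P,m=grab(n); cv2.imwrite(f"pics/{n}_{tag}.png",c["img"][:,:,::-1])
    np.savez(f"{n}_{tag}.npz",P=P,m=m,img=c["img"],T=T)
    p=P[m]
    q=p[(np.hypot(p[:,0]-.5553,p[:,1]-.2795)<.085)&(p[:,2]>.118)&(p[:,2]<.1212)]
    if len(q)>20: b=cv2.minAreaRect((q[:,:2]*1000).astype(np.float32)); print(n,"block",len(q),np.round(b[0],1),np.round(b[1],1),round(b[2],2))
    for z0,z1,l in [(.07,.0785,"spacertop"),(.005,.015,"floor"),(.02,.1,"inside")]:
        q=p[(np.abs(p[:,0]-.5553)<.02)&(np.abs(p[:,1]-.2795)<.03)&(p[:,2]>z0)&(p[:,2]<z1)]
        if len(q)>8:
            b=cv2.minAreaRect((q[:,:2]*1000).astype(np.float32)); e,r=cv2.minEnclosingCircle((q[:,:2]*1000).astype(np.float32)); print(n,l,len(q),np.round(b[0],1),np.round(b[1],1),round(b[2],2),"circ",np.round(e,1),round(r,1),"zmed",np.median(q[:,2]).round(4))
E
python3 blk.py b
```

```text
6.1 0.051454551594554386 [[-0.0009, -0.9981, 0.0621, 0.5993], [-0.0013, 0.0621, 0.9981, 0.2792], [-1.0, 0.0008, -0.0013, 0.2817], [0.0, 0.0, 0.0, 1.0]]
wrist block 9607 [554.4 279.4] [112.5  95.5] 86.36
wrist spacertop 500 [555.6 279.2] [52.2 31.9] 86.25 circ [555.4 278.8] 30.1 zmed 0.075
wrist floor 703 [555.8 279.1] [51.7 30.5] 86.47 circ [556.4 279.3] 29.4 zmed 0.01
wrist inside 1223 [555.4 279.3] [52.4 32.7] 86.13 circ [554.9 279.4] 30.5 zmed 0.0746
scene block 605 [556.6 281.6] [110.6  95.2] 86.21
scene spacertop 59 [548.9 282.7] [23.  22.3] 83.64 circ [548.2 283.1] 15.1 zmed 0.0751
scene inside 121 [549.4 276.9] [26.  46.8] 2.18 circ [551.6 277. ] 25.8 zmed 0.0744
side block 530 [554.5 277. ] [116.5  96. ] 86.48
side inside 63 [565.2 301.1] [16.8 32.7] 53.77 circ [561.1 295.4] 16.4 zmed 0.0912
```

View pics/wrist_b.png

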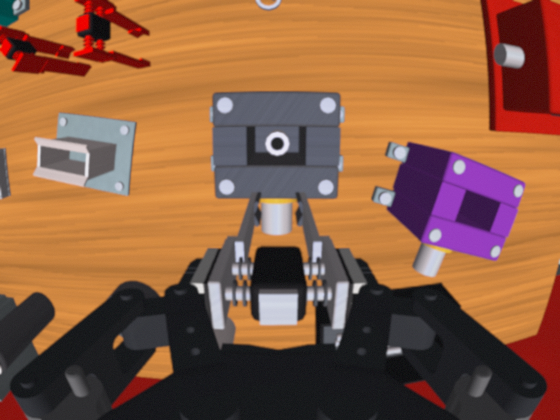

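The wrist picture shows straight down into the dark block's pocket at (277,145), with the spacer's ring in it and the tongs' tips near (258,205) and (302,205). Next: the spacer's centre, and where the tongs' tips sit in the tool frame.

```bash
python3 - <<'E'
from h import *
from scipy.optimize import least_squares
D=np.load("wrist_b.npz"); P,m,img,T=D["P"],D["m"],D["img"],D["T"]
q=m&(np.abs(P[...,2]-.0748)<.0012)&(np.hypot(P[...,0]-.5553,P[...,1]-.2795)<.025)
# drop wall points: keep largest component in image
n,lab,st,ce=cv2.connectedComponentsWithStats(q.astype(np.uint8),connectivity=8)
print(st[1:],ce[1:].round(1))
i=1+np.argmax(st[1:,4]); p=P[lab==i][:,:2]*1000
e,r=cv2.minEnclosingCircle(p.astype(np.float32)); print("spacer ring circ",e,r,"mean",p.mean(0))
b=cv2.minAreaRect(p.astype(np.float32)); print(b)
# pocket mouth: hole within block top
q=m&(P[...,2]<.11)&(np.abs(P[...,0]-.555)<.03)&(np.abs(P[...,1]-.2795)<.04)
# tongs
L=(P-T[:3,3])@T[:3,:3]*1000
for lo,hi in [(-25,0),(0,25),(40,70),(70,95),(95,110),(110,135)]:
    k=m&(L[...,0]>lo)&(L[...,0]<hi)&(np.abs(L[...,1])<20)&(np.abs(L[...,2])<32)
    if k.sum()>30:
        for sg in (-1,1):
            w=L[k&(L[...,2]*sg>5)]
            if len(w): print((lo,hi),sg,len(w),np.percentile(w,[2,50,98],0).round(1).tolist())
E
```

```text
[[266 132  23  23 312]
 [258 158   1   1   1]
 [260 158   7   1   7]
 [268 158  10   1  10]
 [279 158   2   1   2]
 [282 158   2   1   2]
 [286 158   9   1   9]] [[277.1 143.2]
 [258.  158. ]
 [263.  158. ]
 [272.5 158. ]
 [279.5 158. ]
 [282.5 158. ]
 [290.  158. ]]
spacer ring circ (556.1221923828125, 280.3591003417969) 11.694587707519531 mean [556.28728037 280.01189703]
((556.419189453125, 280.19281005859375), (22.227031707763672, 21.458538055419922), 41.42798614501953)
(-25, 0) -1 3102 [[-20.9, -8.1, -31.3], [-15.0, 5.7, -21.7], [-1.0, 12.2, -5.4]]
(-25, 0) 1 2986 [[-21.9, -8.1, 5.4], [-14.7, 5.7, 20.7], [-1.3, 12.2, 30.9]]
(0, 25) -1 1231 [[0.6, -3.0, -31.2], [11.3, 9.6, -21.4], [23.1, 12.3, -5.6]]
(0, 25) 1 1202 [[0.7, -3.1, 5.6], [11.4, 9.6, 20.4], [23.1, 12.3, 30.9]]
(40, 70) -1 263 [[40.6, -6.8, -21.4], [53.2, 8.8, -17.7], [69.3, 10.4, -17.5]]
(40, 70) 1 261 [[40.5, -6.6, 16.1], [53.6, 8.6, 16.3], [69.4, 10.5, 20.0]]
(70, 95) -1 150 [[70.2, -6.9, -21.3], [80.5, 9.2, -17.6], [94.4, 10.7, -17.4]]
(70, 95) 1 135 [[70.2, -7.3, 16.0], [79.7, 9.2, 16.2], [94.0, 10.7, 19.9]]
(95, 110) -1 172 [[95.7, -6.7, -20.9], [99.8, 5.8, -16.5], [109.6, 10.9, -13.8]]
(95, 110) 1 154 [[95.8, -6.8, 13.1], [99.9, 6.7, 15.6], [109.6, 11.0, 19.7]]
(110, 135) -1 106 [[110.5, -6.1, -21.2], [119.2, 10.3, -16.1], [128.9, 11.2, -13.8]]
(110, 135) 1 98 [[110.6, -6.4, 13.0], [119.2, 10.1, 15.1], [128.7, 11.2, 19.6]]
```

The spacer is at (556.2, 280.1). In the tool frame the tongs' axis sits at y ≈ +2.0, z ≈ -0.7 mm, with the tips at x ≈ 129. I'll move over the pocket.

Call:
carry_out(
  motion=[
    [0,0,0,0,15,-0.4,51.5],
    [0,0,0,0,30,-0.8,51.5],
    [0,0,0,0,39,-1,51.5],
    [0,0,0,0,41.1,-1,51.5],
    [0,0,0,0,41.1,-1,51.5],
    [0,0,0,0,41.1,-1,51.5],
  ],
)

```text
time: 6.85
tool_pos: [0.5592, 0.2809, 0.2825]
orientation: [-0.484, 0.515, 0.484, 0.516]
wrist_force: [-0.5, -0.8, -1.5]
finger_gap: 0.0517
```

```bash
python3 blk.py c
```

```text
6.85 0.05174357452369424 [[0.0009, -0.998, 0.0629, 0.5592], [-0.0001, 0.0629, 0.998, 0.2809], [-1.0, -0.0009, -0.0, 0.2825], [0.0, 0.0, 0.0, 1.0]]
wrist block 8192 [554.3 279.4] [112.7  95.9] 86.13
wrist spacertop 509 [558.5 279.1] [51.4 27.5] 86.55 circ [555.  279.3] 27.6 zmed 0.0753
wrist floor 286 [563.8 278.7] [51.3 16.7] 86.28 circ [562.1 278.7] 26.4 zmed 0.0102
wrist inside 1205 [557.  279.3] [52.  30.7] 85.93 circ [556.6 279.4] 30.0 zmed 0.0749
scene block 847 [556.5 280.7] [112.2  95.5] 86.36
scene spacertop 75 [548.  274.5] [39.8 22.5] 85.5 circ [547.6 274.8] 22.1 zmed 0.0749
scene inside 220 [550.1 277.2] [46. 28.] 88.74 circ [551.  276.9] 25.9 zmed 0.0745
side block 490 [554.3 278.3] [117.3  95.9] 85.55
side inside 64 [565.4 300.8] [17.4 33.3] 51.65 circ [560.7 294.8] 16.7 zmed 0.0907
```

View pics/wrist_c.png

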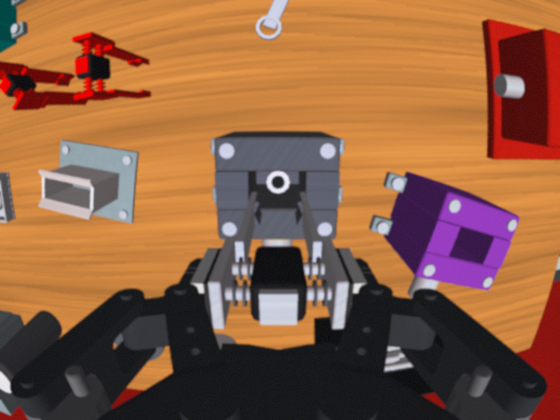

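```bash
cat > rel.py <<'E'
from h import *
import sys
D=np.load(sys.argv[1]); P,m,T=D["P"],D["m"],D["T"]
L=(P-T[:3,3])@T[:3,:3]*1000
q=m&(np.abs(P[...,2]-.0748)<.0012)&(np.hypot(P[...,0]-.5553,P[...,1]-.2795)<.025)
n,lab,st,ce=cv2.connectedComponentsWithStats(q.astype(np.uint8),connectivity=8)
i=1+np.argmax(st[1:,4]); p=P[lab==i][:,:2]*1000
print(st[i],cv2.minEnclosingCircle(p.astype(np.float32)),"tool",np.percentile(L[lab==i],[1,50,99],0).round(1).tolist())
for lo,hi in [(40,70),(70,95),(95,110),(110,127)]:
    k=m&(L[...,0]>lo)&(L[...,0]<hi)&(np.abs(L[...,1])<14)&(np.abs(L[...,2])<24)
    for sg in (-1,1):
        w=L[k&(L[...,2]*sg>5)]
        if len(w): print((lo,hi),sg,len(w),np.percentile(w,[2,98],0).round(1).tolist())
E
python3 rel.py wrist_c.npz
```

```text
[267 171  23  23 330] ((556.4133911132812, 280.2942810058594), 12.010805130004883) tool [[206.5, -7.8, -11.8], [207.3, 2.9, -0.7], [208.7, 14.1, 10.6]]
(40, 70) -1 263 [[40.5, -6.7, -21.4], [69.5, 10.5, -17.5]]
(40, 70) 1 262 [[40.7, -6.5, 16.1], [69.4, 10.5, 20.0]]
(70, 95) -1 151 [[70.2, -7.4, -21.4], [93.9, 10.7, -17.4]]
(70, 95) 1 137 [[70.5, -7.0, 16.0], [94.5, 10.6, 19.9]]
(95, 110) -1 171 [[95.5, -6.7, -20.9], [109.3, 10.9, -13.9]]
(95, 110) 1 151 [[96.1, -6.9, 13.1], [109.7, 10.9, 19.6]]
(110, 127) -1 97 [[110.3, -6.1, -21.2], [126.7, 11.3, -13.7]]
(110, 127) 1 85 [[110.9, -6.3, 13.0], [126.5, 11.1, 19.6]]
```

The spacer is 1 mm further along tool y than the tongs' axis and matches in z. I'll correct by +1 mm and descend 125 mm to bring the toes to the spacer's middle.

Call:
carry_out(
  motion=[
    [0,0,0,0,1,0,51.5],
    [0,0,0,15,1,0,51.5],
    [0,0,0,30,1,0,51.5],
    [0,0,0,45,1,0,51.5],
    [0,0,0,60,1,0,51.5],
    [0,0,0,70,1,0,51.5],
    [0,0,0,75,1,0,51.5],
    [0,0,0,75,1,0,51.5],
  ],
)

```text
time: 7.8
tool_pos: [0.5569, 0.2815, 0.2063]
orientation: [-0.484, 0.516, 0.485, 0.515]
wrist_force: [-0.3, -0.5, -1.5]
finger_gap: 0.0519
```

Call:
carry_out(
  motion=[
    [0,0,0,8,0,0,51.5],
    [0,0,0,18,0,0,51.5],
    [0,0,0,28,0,0,51.5],
    [0,0,0,38,0,0,51.5],
    [0,0,0,46,0,0,51.5],
    [0,0,0,50,0,0,51.5],
    [0,0,0,50,0,0,51.5],
  ],
)

```text
time: 8.5
tool_pos: [0.5569, 0.2814, 0.1564]
orientation: [-0.484, 0.516, 0.485, 0.515]
wrist_force: [0.5, 0.6, -1.5]
finger_gap: 0.0518
```

```bash
python3 blk.py d|head -1; python3 -c "
import cv2,numpy as np
cv2.imwrite('pics/m2.png',np.hstack([cv2.resize(cv2.imread(f'pics/{n}_d.png'),(400,300)) for n in ('scene','wrist')]))"
```

```text
8.5 0.05180272012932278 [[-0.0013, -0.9981, 0.0617, 0.5569], [-0.0004, 0.0617, 0.9981, 0.2814], [-1.0, 0.0013, -0.0005, 0.1564], [0.0, 0.0, 0.0, 1.0]]
```

View pics/m2.png

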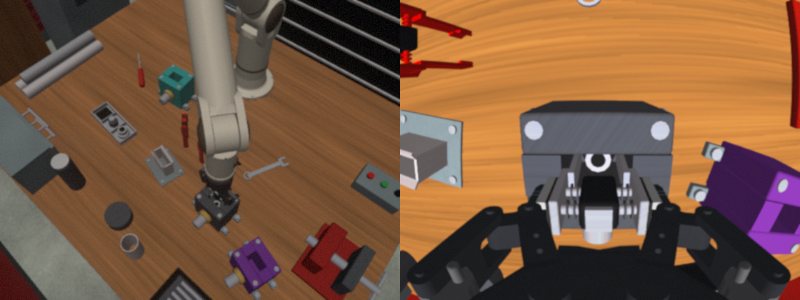

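It went in with no contact force, and the ring shows between the legs at about (598,162). Now I'll squeeze.

Call:
carry_out(
  motion=[
    [0,0,0,0,0,0,48],
    [0,0,0,0,0,0,45],
    [0,0,0,0,0,0,42],
    [0,0,0,0,0,0,38],
    [0,0,0,0,0,0,36],
    [0,0,0,0,0,0,36],
    [0,0,0,0,0,0,36],
  ],
  newtons=35,
)

```text
time: 9.35
tool_pos: [0.5579, 0.2812, 0.1579]
orientation: [-0.485, 0.515, 0.484, 0.515]
wrist_force: [-0.0, -3.2, 6.4]
finger_gap: 0.0421
```

Call:
carry_out(
  motion=[
    [0,0,0,-3,0,0,36],
    [0,0,0,-8,0,0,36],
    [0,0,0,-16,0,0,36],
    [0,0,0,-26,0,0,36],
    [0,0,0,-38,0,0,36],
    [0,0,0,-50,0,0,36],
    [0,0,0,-58,0,0,36],
    [0,0,0,-60,0,0,36],
  ],
)

```text
time: 10.15
tool_pos: [0.558, 0.2822, 0.2191]
orientation: [-0.485, 0.514, 0.484, 0.516]
wrist_force: [0.8, -0.0, -4.2]
finger_gap: 0.0419
```

```bash
python3 blk.py e|head -1; python3 -c "
import cv2,numpy as np
cv2.imwrite('pics/m3.png',np.hstack([cv2.resize(cv2.imread(f'pics/{n}_e.png'),(400,300)) for n in ('scene','wrist')]))"
```

```text
10.15 0.04190377762152691 [[0.0024, -0.9981, 0.0619, 0.558], [0.0011, 0.0619, 0.9981, 0.2822], [-1.0, -0.0024, 0.0013, 0.2191], [0.0, 0.0, 0.0, 1.0]]
```

View pics/m3.png

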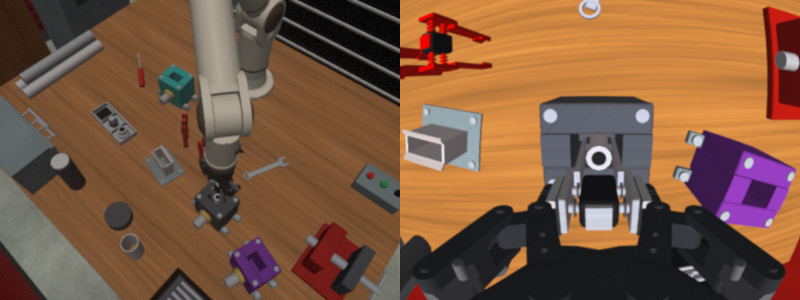

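The clamp closed at 41.9 mm, and the load rose from 1.5 to 4.2 N, so the spacer is coming up. I'll lift clear and check.

Call:
carry_out(
  motion=[
    [0,0,0,-8,0,0,36],
    [0,0,0,-22,0,0,36],
    [0,0,0,-38,0,0,36],
    [0,0,0,-54,0,0,36],
    [0,0,0,-68,0,0,36],
    [0,0,0,-75,0,0,36],
    [0,0,0,-75,0,0,36],
    [0,0,0,-75,0,0,36],
  ],
)

```text
time: 11.1
tool_pos: [0.5572, 0.2813, 0.2921]
orientation: [-0.484, 0.515, 0.484, 0.515]
wrist_force: [-1.2, 0.4, -3.1]
finger_gap: 0.0423
```

```bash
cat > sp.py <<'E'
from h import *
import sys
tag=sys.argv[1]; s=robot.sense(); T=tcp(s); print(s["time"],s["finger_gap"],T.round(4).tolist())
for n in ["wrist","scene","side"]:
    c,P,m=grab(n); cv2.imwrite(f"pics/{n}_{tag}.png",c["img"][:,:,::-1]); np.savez(f"{n}_{tag}.npz",P=P,m=m,img=c["img"],T=T)
    for r in robot.regions_of(n,"spacer")[:2]:
        p=P[r["pixels"]&m]; L=(p-T[:3,3])@T[:3,:3]*1000
        if len(p)>10: print(n,round(r["score"],2),np.round(r["extent"]),len(p),"tool",np.percentile(L,[2,50,98],0).round(1).tolist(),"world",np.percentile(p,[2,50,98],0).round(3).tolist())
cv2.imwrite(f'pics/m_{tag}.png',np.hstack([cv2.resize(cv2.imread(f'pics/{n}_{tag}.png'),(400,300)) for n in ('side','wrist')]))
E
python3 sp.py f
```

```text
11.1 0.04227668220223474 [[-0.0002, -0.9981, 0.0618, 0.5572], [-0.0004, 0.0618, 0.9981, 0.2813], [-1.0, 0.0002, -0.0004, 0.2921], [0.0, 0.0, 0.0, 1.0]]
wrist 0.75 [265. 187. 296. 238.] 1441 tool [[81.4, -8.2, -10.6], [83.2, 7.1, -0.6], [140.1, 13.3, 9.9]] world [[0.544, 0.271, 0.152], [0.55, 0.281, 0.209], [0.565, 0.291, 0.211]]
wrist 0.56 [  0. 183.   7. 210.] 133 tool [[267.9, -46.7, -472.3], [273.3, -27.0, -460.9], [282.7, -4.4, -455.9]] world [[0.533, -0.193, 0.01], [0.555, -0.18, 0.019], [0.575, -0.175, 0.024]]
scene 0.49 [301. 257. 307. 275.] 150 tool [[81.1, -10.8, -9.3], [89.4, -7.0, 1.6], [146.6, 8.0, 10.5]] world [[0.549, 0.272, 0.145], [0.565, 0.283, 0.203], [0.568, 0.291, 0.211]]
scene 0.39 [295. 233. 316. 276.] 488 tool [[-17.8, -11.2, -26.8], [29.4, -6.6, -1.3], [172.9, 42.9, 21.3]] world [[0.512, 0.257, 0.119], [0.564, 0.28, 0.263], [0.57, 0.302, 0.31]]
```

View pics/m_f.png

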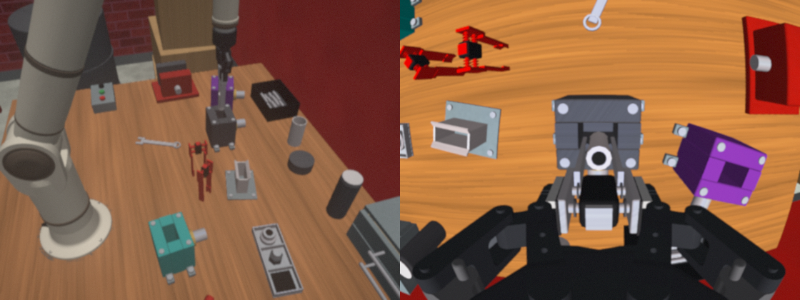

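The wrist picture shows the spacer's ring between the toes at about (598,158), its top at z = 0.21. It's clear of the pocket and centred in the tongs. Now to the tray.

Call:
carry_out(
  motion=[
    [0,0,0,0,-0.4,-10,36],
    [0,0,0,0,-1.1,-30,36],
    [0,0,0,0,-2.2,-60,36],
    [0,0,0,0,-3.4,-90,36],
    [0,0,0,0,-4.5,-120,36],
    [0,0,0,0,-5.6,-150,36],
    [0,0,0,0,-6.8,-180,36],
    [0,0,0,0,-7.9,-210,36],
  ],
)

```text
time: 12.2
tool_pos: [0.5519, 0.0694, 0.2923]
orientation: [-0.484, 0.515, 0.484, 0.515]
wrist_force: [0.2, -0.1, -3.1]
finger_gap: 0.0418
```

Call:
carry_out(
  motion=[
    [0,0,0,0,-1.1,-30,36],
    [0,0,0,0,-2.2,-60,36],
    [0,0,0,0,-3.4,-90,36],
    [0,0,0,0,-4.5,-120,36],
    [0,0,0,0,-5.6,-150,36],
    [0,0,0,0,-6.8,-180,36],
    [0,0,0,0,-7.9,-210,36],
    [0,0,0,0,-9,-235,36],
  ],
)

```text
time: 13.0
tool_pos: [0.5458, -0.1664, 0.2922]
orientation: [-0.484, 0.516, 0.484, 0.515]
wrist_force: [0.8, -0.4, -3.4]
finger_gap: 0.042
```

Call:
carry_out(
  motion=[
    [0,0,0,0,-1,-25,36],
    [0.01,0,0,0,-2,-55,36],
    [0.02,0,0,0,-3,-85,36],
    [0.03,0,0,0,-4,-115,36],
    [0.03,0,0,0,-5,-140,36],
    [0.03,0,0,0,-5,-155,36],
    [0.03,0,0,0,-5,-155,36],
    [0.03,0,0,0,-5,-155,36],
  ],
)

```text
time: 13.8
tool_pos: [0.5421, -0.3173, 0.2921]
orientation: [-0.476, 0.522, 0.477, 0.523]
wrist_force: [-0.0, 0.6, -3.1]
finger_gap: 0.0419
```

```bash
python3 sp.py g; python3 - <<'E'
from h import *
for n in ["wrist","side"]:
    D=np.load(f"{n}_g.npz"); p=D["P"][D["m"]]
    q=p[(np.abs(p[:,0]-.546)<.06)&(np.abs(p[:,1]+.265)<.125)&(p[:,2]>.021)&(p[:,2]<.0255)]
    if len(q)>30:b=cv2.minAreaRect((q[:,:2]*1000).astype(np.float32)); print(n,"tray",len(q),np.round(b[0],1),np.round(b[1],1),b[2])
    for k in ["pad","plug","collar"]:
        for r in robot.regions_of(n,k)[:1]:
            t=D["P"][r["pixels"]&D["m"]]; print(n,k,round(r["score"],2),np.percentile(t,[2,50,98],0).round(3).tolist())
E
```

```text
13.8 0.04192763400144592 [[-0.0001, -0.9958, 0.0911, 0.5421], [0.0015, 0.0911, 0.9958, -0.3173], [-1.0, 0.0003, 0.0015, 0.2921], [0.0, 0.0, 0.0, 1.0]]
wrist 0.72 [262. 188. 298. 236.] 1490 tool [[81.5, -9.0, -10.6], [83.4, 6.7, 0.0], [141.5, 13.2, 11.3]] world [[0.529, -0.328, 0.151], [0.535, -0.317, 0.209], [0.551, -0.306, 0.211]]
wrist 0.52 [295. 193. 337. 326.] 2507 tool [[-16.6, -8.2, 10.9], [6.4, 6.2, 16.6], [112.5, 12.1, 21.0]] world [[0.532, -0.306, 0.18], [0.537, -0.301, 0.286], [0.552, -0.295, 0.309]]
scene 0.41 [109.  89. 138. 128.] 303 tool [[-3.1, -10.9, -16.5], [61.6, -4.2, 18.4], [122.7, 8.5, 25.7]] world [[0.535, -0.334, 0.169], [0.547, -0.299, 0.231], [0.554, -0.292, 0.295]]
side 0.59 [398. 283. 429. 355.] 1059 tool [[-17.1, -102.5, -22.5], [46.1, 6.7, -1.4], [291.3, 11.2, 127.4]] world [[0.529, -0.339, 0.001], [0.535, -0.318, 0.246], [0.657, -0.2, 0.309]]
side 0.47 [400. 324. 415. 356.] 176 tool [[81.6, -1.8, -9.2], [97.7, 10.6, -3.4], [140.8, 12.9, 7.3]] world [[0.529, -0.326, 0.151], [0.531, -0.32, 0.194], [0.544, -0.31, 0.21]]
wrist tray 1613 [ 546.8 -265.2] [205.5  80.8] 84.48759460449219
wrist pad 0.73 [[0.513, -0.359, 0.005], [0.537, -0.334, 0.007], [0.563, -0.305, 0.009]]
wrist plug 0.71 [[0.528, -0.283, 0.011], [0.543, -0.268, 0.028], [0.562, -0.25, 0.045]]
wrist collar 0.78 [[0.531, -0.222, 0.005], [0.549, -0.204, 0.037], [0.572, -0.182, 0.039]]
side tray 662 [ 546.4 -266.5] [206.6  80.8] 84.19087982177734
side pad 0.65 [[0.513, -0.357, 0.003], [0.54, -0.331, 0.006], [0.568, -0.305, 0.009]]
side plug 0.82 [[0.528, -0.284, 0.004], [0.541, -0.272, 0.026], [0.56, -0.25, 0.045]]
side collar 0.87 [[0.53, -0.223, 0.007], [0.548, -0.208, 0.03], [0.571, -0.184, 0.04]]
```

View pics/m_g.png

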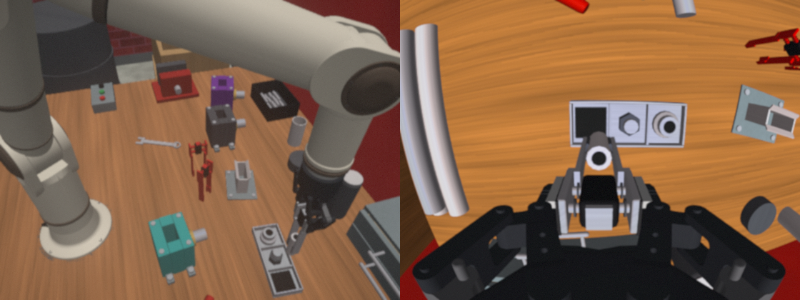

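The tray fit puts the pad's centre at (540.4, -332.1), so I need -15 mm along tool z and -2 mm along tool y. The spacer's underside is at about z = 0.1455 and has about 138 mm to go to the pad top.

Call:
carry_out(
  motion=[
    [0,0,0,0,-1,-8,36],
    [0,0,0,10,-2,-15,36],
    [0,0,0,30,-2,-15,36],
    [0,0,0,52,-2,-15,36],
    [0,0,0,72,-2,-15,36],
    [0,0,0,88,-2,-15,36],
    [0,0,0,98,-2,-15,36],
    [0,0,0,100,-2,-15,36],
  ],
)

```text
time: 15.2
tool_pos: [0.5419, -0.3337, 0.1906]
orientation: [-0.476, 0.523, 0.477, 0.522]
wrist_force: [-0.6, 0.8, -4.0]
finger_gap: 0.0419
```

Call:
carry_out(
  motion=[
    [0,0,0,6,0,0,36],
    [0,0,0,13,0,0,36],
    [0,0,0,20,0,0,36],
    [0,0,0,26,0,0,36],
    [0,0,0,30,0,0,36],
    [0,0,0,33,0,0,36],
    [0,0,0,34,0,0,36],
    [0,0,0,34,0,0,36],
  ],
)

```text
time: 16.0
tool_pos: [0.5428, -0.3337, 0.1582]
orientation: [-0.477, 0.522, 0.477, 0.522]
wrist_force: [-1.2, -0.4, -3.8]
finger_gap: 0.0417
```

```bash
python3 sp.py h
```

```text
16.0 0.04172798668021045 [[0.0, -0.9958, 0.0916, 0.5428], [0.0001, 0.0916, 0.9958, -0.3337], [-1.0, -0.0, 0.0001, 0.1582], [0.0, 0.0, 0.0, 1.0]]
scene 0.6 [119. 122. 155. 159.] 250 tool [[-7.4, -10.6, -17.9], [66.0, -3.7, 16.9], [131.6, 8.8, 23.2]] world [[0.536, -0.352, 0.027], [0.547, -0.317, 0.092], [0.553, -0.311, 0.166]]
side 0.47 [389. 370. 405. 398.] 186 tool [[80.6, -4.3, -10.6], [89.5, 10.4, -2.6], [143.2, 13.4, 9.0]] world [[0.529, -0.343, 0.015], [0.532, -0.335, 0.069], [0.547, -0.325, 0.078]]
```

View pics/side_h.png

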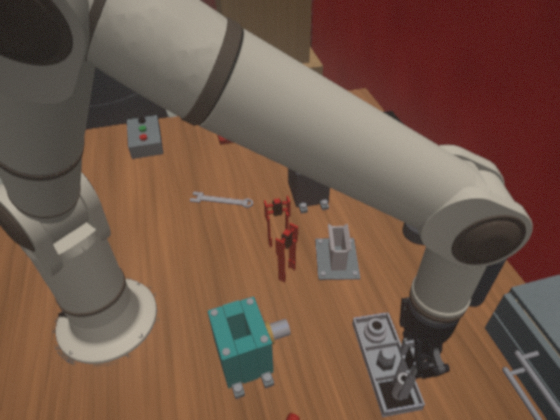

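View pics/wrist_h.png

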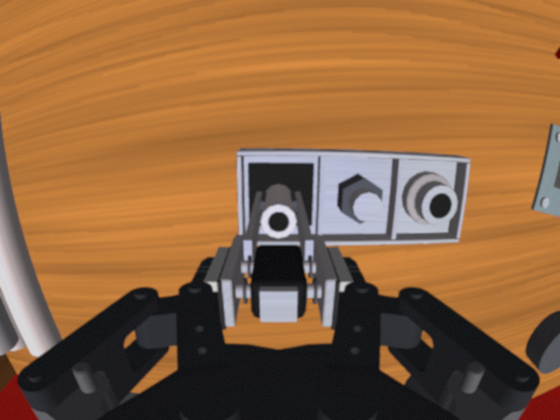

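The pictures show the spacer upright above the pad (wrist ring at (278,220), black pad round it). About 4 mm remain, so I'll lower slowly and watch the force.

Call:
carry_out(
  motion=[
    [0,0,0,1,0,0,36],
    [0,0,0,2,0,0,36],
    [0,0,0,3,0,0,36],
    [0,0,0,3.5,0,0,36],
    [0,0,0,3.5,0,0,36],
  ],
)

```text
time: 16.8
tool_pos: [0.5428, -0.3337, 0.155]
orientation: [-0.477, 0.522, 0.477, 0.522]
wrist_force: [-1.2, -0.1, -1.5]
finger_gap: 0.0415
```

Call:
carry_out(
  motion=[
    [0,0,0,0.5,0,0,36],
    [0,0,0,1,0,0,36],
    [0,0,0,1.5,0,0,36],
    [0,0,0,1.5,0,0,36],
  ],
)

```text
time: 17.2
tool_pos: [0.5431, -0.3337, 0.1549]
orientation: [-0.477, 0.522, 0.476, 0.522]
wrist_force: [-3.8, 1.7, 8.4]
finger_gap: 0.0421
```

It's in contact (8 N up). I'll ease the preload and open slowly to 52 mm.

Call:
carry_out(
  motion=[
    [0,0,0,-0.8,0,0,40],
    [0,0,0,-0.8,0,0,42],
    [0,0,0,-0.8,0,0,44],
    [0,0,0,-0.8,0,0,46],
    [0,0,0,-0.8,0,0,49],
    [0,0,0,-0.8,0,0,52],
    [0,0,0,-0.8,0,0,52.5],
    [0,0,0,-0.8,0,0,52.5],
  ],
)

```text
time: 18.0
tool_pos: [0.5428, -0.3337, 0.154]
orientation: [-0.477, 0.522, 0.477, 0.522]
wrist_force: [0.2, -0.3, -1.2]
finger_gap: 0.0524
```

```bash
python3 sp.py i
```

```text
18.0 0.05238360224104399 [[0.0, -0.9958, 0.0916, 0.5428], [0.0001, 0.0916, 0.9958, -0.3337], [-1.0, -0.0, 0.0001, 0.154], [0.0, 0.0, 0.0, 1.0]]
wrist 0.95 [262. 187. 297. 237.] 1526 tool [[80.5, -8.8, -11.2], [82.4, 6.9, -0.6], [142.5, 13.2, 10.0]] world [[0.53, -0.345, 0.012], [0.536, -0.334, 0.072], [0.551, -0.323, 0.074]]
scene 0.49 [138. 145. 146. 159.] 45 tool [[73.2, -11.4, -4.2], [100.4, -9.1, 6.3], [140.0, -5.6, 19.0]] world [[0.548, -0.339, 0.014], [0.552, -0.328, 0.054], [0.554, -0.316, 0.081]]
side 0.79 [392. 374. 407. 398.] 197 tool [[79.9, -3.8, -12.9], [88.1, 9.5, -4.9], [138.6, 13.5, 7.0]] world [[0.529, -0.346, 0.015], [0.533, -0.338, 0.066], [0.547, -0.327, 0.074]]
side 0.51 [392. 336. 414. 402.] 794 tool [[-18.4, -6.7, -27.2], [32.5, 7.1, 0.9], [123.6, 11.9, 23.6]] world [[0.529, -0.36, 0.03], [0.536, -0.332, 0.121], [0.549, -0.31, 0.172]]
```

View pics/wrist_i.png

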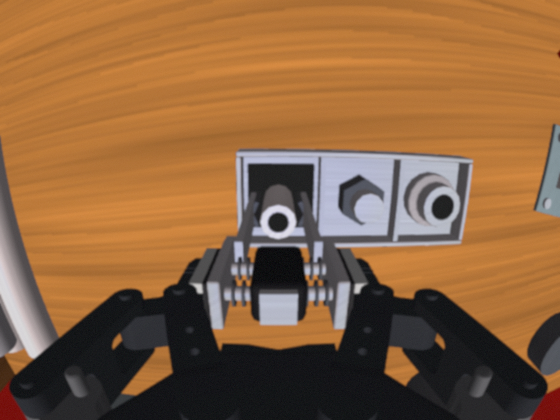

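It's released: the ring at (278,220) has clear gaps to both legs, and the force is back to the tongs' weight alone. I'll lift straight up.

Call:
carry_out(
  motion=[
    [0,0,0,-3,0,0,52],
    [0,0,0,-9,0,0,52],
    [0,0,0,-18,0,0,52],
    [0,0,0,-30,0,0,52],
    [0,0,0,-45,0,0,52],
    [0,0,0,-62,0,0,52],
    [0,0,0,-82,0,0,52],
    [0,0,0,-105,0,0,52],
  ],
)

```text
time: 19.1
tool_pos: [0.5427, -0.3336, 0.261]
orientation: [-0.477, 0.522, 0.476, 0.522]
wrist_force: [1.1, 0.2, -1.5]
finger_gap: 0.0517
```

Call:
carry_out(
  motion=[
    [0,0,0,-15,0,0,52],
    [0,0,0,-28,0,0,52],
    [0,0,0,-30,0,0,52],
    [0,0,0,-30,0,0,52],
  ],
)

```text
time: 19.5
tool_pos: [0.5427, -0.3337, 0.2892]
orientation: [-0.477, 0.522, 0.476, 0.522]
wrist_force: [0.4, 0.7, -1.3]
finger_gap: 0.0522
```

```bash
python3 sp.py j; python3 tongs.py j2|grep -v "0\.00"; python3 - <<'E'
from h import *
D=np.load("wrist_j.npz");P,m,T=D["P"],D["m"],D["T"]
L=(P-T[:3,3])@T[:3,:3]*1000
for lo,hi in [(40,70),(70,95),(95,110),(110,127),(127,135)]:
    k=m&(L[...,0]>lo)&(L[...,0]<hi)&(np.abs(L[...,1])<16)&(np.abs(L[...,2])<26)
    for sg in (-1,1):
        w=L[k&(L[...,2]*sg>5)]
        if len(w): print((lo,hi),sg,len(w),np.percentile(w,[2,98],0).round(1).tolist())
E
```

```text
19.5 0.052159293200001976 [[0.0001, -0.9958, 0.0917, 0.5427], [-0.0002, 0.0917, 0.9958, -0.3337], [-1.0, -0.0001, -0.0002, 0.2892], [0.0, 0.0, 0.0, 1.0]]
wrist 0.67 [268. 164. 287. 193.] 566 tool [[215.3, -11.9, -13.0], [217.5, 5.0, -0.7], [282.6, 13.2, 10.6]] world [[0.53, -0.347, 0.007], [0.538, -0.334, 0.072], [0.553, -0.323, 0.074]]
scene 0.47 [137. 142. 151. 160.] 192 tool [[214.2, -11.4, -35.8], [243.2, -1.1, 8.5], [287.7, 21.9, 14.2]] world [[0.517, -0.367, 0.002], [0.545, -0.325, 0.046], [0.554, -0.32, 0.075]]
side 0.88 [389. 371. 410. 400.] 364 tool [[215.4, -22.1, -13.2], [234.9, 5.3, -6.5], [284.0, 13.3, 31.9]] world [[0.529, -0.347, 0.005], [0.537, -0.34, 0.054], [0.567, -0.304, 0.074]]
side 0.77 1260 tool-frame mm lo/hi [-19.2  -7.1 -27.5] [127.3  11.9  23.6] worldz [0.1575 0.3074]
wrist 0.59 10917 tool-frame mm lo/hi [-20.3  -8.6 -26.2] [117.   11.9  25. ] worldz [2.000e-04 3.085e-01]
(40, 70) -1 266 [[40.3, -6.4, -21.5], [68.6, 10.4, -17.7]]
(40, 70) 1 265 [[40.3, -6.4, 16.4], [68.6, 10.5, 20.3]]
(70, 95) -1 155 [[70.8, -7.0, -21.6], [93.1, 10.6, -17.6]]
(70, 95) 1 143 [[70.7, -7.2, 16.3], [93.7, 10.5, 20.3]]
(95, 110) -1 167 [[96.3, -7.1, -21.3], [109.6, 10.9, -14.1]]
(95, 110) 1 147 [[96.0, -6.8, 13.4], [109.5, 10.8, 19.6]]
(110, 127) -1 100 [[110.6, -6.0, -21.5], [126.3, 11.1, -14.0]]
(110, 127) 1 93 [[110.4, -6.4, 13.3], [126.3, 11.1, 20.1]]
(127, 135) -1 12 [[127.1, -5.2, -20.9], [128.5, 11.0, -14.1]]
(127, 135) 1 12 [[127.0, -5.2, 13.5], [128.7, 10.9, 19.6]]
```

View pics/m_j.png

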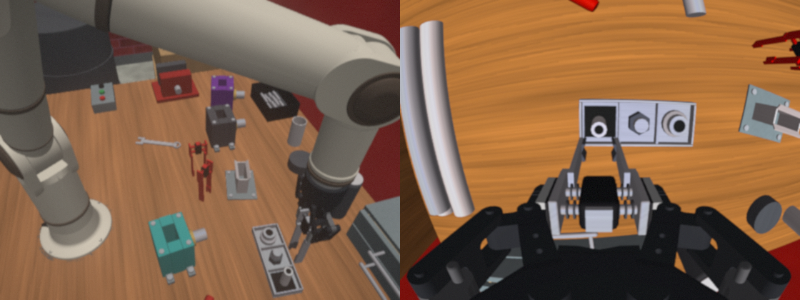

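The spacer stands upright alone on the pad (wrist picture, (598,128)), and the tongs are still straight in the gripper. Back to the stand.

Call:
carry_out(
  motion=[
    [0,0,0,0,1,8,52],
    [0,0,0,0,2,25,52],
    [0,0,0,0,4,50,52],
    [0,0,0,0,6,80,52],
    [0,0,0,0,8,110,52],
    [0,0,0,0,10,140,52],
    [0,0,0,0,12,170,52],
    [0,0,0,0,14,200,52],
  ],
)

```text
time: 20.9
tool_pos: [0.5467, -0.1301, 0.2894]
orientation: [-0.477, 0.522, 0.477, 0.522]
wrist_force: [0.8, 0.5, -1.7]
finger_gap: 0.0519
```

Call:
carry_out(
  motion=[
    [0.03,0,0,0,2,30,52],
    [0.06,0,0,0,4,60,52],
    [0.09,0,0,0,6,90,52],
    [0.12,0,0,0,8,118,52],
    [0.15,0,0,0,9.5,140,52],
    [0.17,0,0,0,10.6,156.2,52],
    [0.17,0,0,0,10.6,156.2,52],
    [0.17,0,0,0,10.6,156.2,52],
  ],
)

```text
time: 21.7
tool_pos: [0.5504, 0.0239, 0.2892]
orientation: [-0.431, 0.561, 0.431, 0.56]
wrist_force: [0.4, -0.5, -1.1]
finger_gap: 0.0522
```

```bash
python3 sp.py k|head -1; python3 - <<'E'
from h import *
for n in ["wrist","scene","side"]:
    D=np.load(f"{n}_k.npz");P,m,T=D["P"],D["m"],D["T"]
    p=P[m]
    for l,z0,z1,r in [("well",.079,.0845,.065),("foot",.005,.008,.085)]:
        q=p[(np.hypot(p[:,0]-.549,p[:,1]-.023)<r)&(p[:,2]>z0)&(p[:,2]<z1)]
        if len(q)>30: b=cv2.minAreaRect((q[:,:2]*1000).astype(np.float32)); print(n,l,len(q),np.round(b[0],1),np.round(b[1],1),b[2])
D=np.load("wrist_k.npz");P,m,T=D["P"],D["m"],D["T"]
L=(P-T[:3,3])@T[:3,:3]*1000
k=m&(L[...,0]>100)&(L[...,0]<130)&(np.abs(L[...,1])<16)&(np.abs(L[...,2])<26)
w=L[k]; print(np.percentile(w,[2,98],0).round(1)); w=P[k]*1000; print("tips world",cv2.minAreaRect(w[:,:2].astype(np.float32)))
E
```

```text
21.7 0.05220224840541506 [[0.0001, -0.9666, 0.2564, 0.5504], [-0.0006, 0.2564, 0.9666, 0.0239], [-1.0, -0.0002, -0.0006, 0.2892], [0.0, 0.0, 0.0, 1.0]]
wrist well 897 [548.3  23.4] [82.  47.8] 75.12029266357422
wrist foot 4120 [548.5  23.3] [130.8 100.7] 75.08745574951172
scene well 131 [549.9  25.7] [84.  48.4] 74.85289001464844
scene foot 552 [543.2  31.8] [142.6 136.5] 79.15470886230469
side well 138 [549.   21.4] [83.6 48.2] 74.62887573242188
side foot 587 [556.4  18.8] [129.2 116. ] 74.9873275756836
[[100.4  -6.6 -21.2]
 [128.7  11.   19.5]]
tips world ((548.2525024414062, 23.584012985229492), (41.944576263427734, 18.174821853637695), 75.29135131835938)
```

View pics/wrist_k.png

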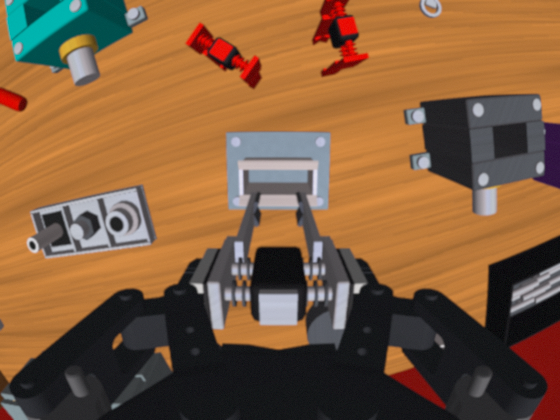

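The tips are at (548.3, 23.6) and the well at (548.4, 23.4), so they're aligned. I'll lower about 150 mm, then feel for the floor.

Call:
carry_out(
  motion=[
    [0,0,0,15,0,0,52],
    [0,0,0,38,0,0,52],
    [0,0,0,58,0,0,52],
    [0,0,0,74,0,0,52],
    [0,0,0,88,0,0,52],
    [0,0,0,102,0,0,52],
    [0,0,0,110,0,0,52],
    [0,0,0,110,0,0,52],
  ],
)

```text
time: 22.8
tool_pos: [0.5502, 0.0232, 0.1779]
orientation: [-0.43, 0.561, 0.431, 0.56]
wrist_force: [-0.8, -0.3, -1.3]
finger_gap: 0.0524
```

Call:
carry_out(
  motion=[
    [0,0,0,10,0,0,52],
    [0,0,0,20,0,0,52],
    [0,0,0,29,0,0,52],
    [0,0,0,35,0,0,52],
    [0,0,0,39,0,0,52],
    [0,0,0,41,0,0,52],
    [0,0,0,42,0,0,52],
    [0,0,0,42,0,0,52],
  ],
)

```text
time: 23.6
tool_pos: [0.551, 0.0233, 0.1372]
orientation: [-0.431, 0.561, 0.43, 0.561]
wrist_force: [-1.0, 0.4, -0.5]
finger_gap: 0.0522
```

Call:
carry_out(
  motion=[
    [0,0,0,0.7,0,0,52],
    [0,0,0,1.4,0,0,52],
    [0,0,0,1.4,0,0,52],
  ],
)

```text
time: 23.9
tool_pos: [0.5509, 0.0232, 0.1358]
orientation: [-0.431, 0.561, 0.43, 0.561]
wrist_force: [1.0, 0.9, -1.8]
finger_gap: 0.0517
```

Call:
carry_out(
  motion=[
    [0,0,0,0.6,0,0,52],
    [0,0,0,1.2,0,0,52],
    [0,0,0,1.2,0,0,52],
  ],
)

```text
time: 24.2
tool_pos: [0.5512, 0.0232, 0.135]
orientation: [-0.431, 0.561, 0.43, 0.561]
wrist_force: [-0.2, -0.7, 3.9]
finger_gap: 0.052
```

It's on the floor (+4 N). I'll open slowly and look before lifting away.

Call:
carry_out(
  motion=[
    [0,0,0,0,0,0,55],
    [0,0,0,0,0,0,58],
    [0,0,0,0,0,0,61],
    [0,0,0,0,0,0,66],
    [0,0,0,0,0,0,74],
    [0,0,0,0,0,0,84],
    [0,0,0,0,0,0,84],
    [0,0,0,0,0,0,84],
  ],
)

```text
time: 25.0
tool_pos: [0.5509, 0.0233, 0.1345]
orientation: [-0.43, 0.561, 0.43, 0.561]
wrist_force: [0.4, -0.5, -0.0]
finger_gap: 0.0839
```

```bash
python3 sp.py l|head -1; python3 - <<'E'
from h import *
D=np.load("wrist_l.npz");P,m,T=D["P"],D["m"],D["T"]
L=(P-T[:3,3])@T[:3,:3]*1000
k=m&(P[...,2]>.149)&(P[...,2]<.16)&(np.abs(L[...,1])<16)&(np.abs(L[...,2])<32)
w=L[k]; print(np.percentile(w,[1,99],0).round(1)); w=P[k]*1000; print("top",cv2.minAreaRect(w[:,:2].astype(np.float32)),np.percentile(w[:,2],98))
E
```

```text
25.0 0.08394935474901641 [[0.0, -0.9659, 0.2588, 0.5509], [0.0, 0.2588, 0.9659, 0.0233], [-1.0, -0.0, 0.0, 0.1345], [0.0, 0.0, 0.0, 1.0]]
[[-20.5  -7.7 -30.3]
 [-14.6  13.2  28.7]]
top ((548.3106079101562, 23.148807525634766), (60.27703857421875, 22.94820785522461), 75.068359375) 154.91137953435194
```

View pics/wrist_l.png

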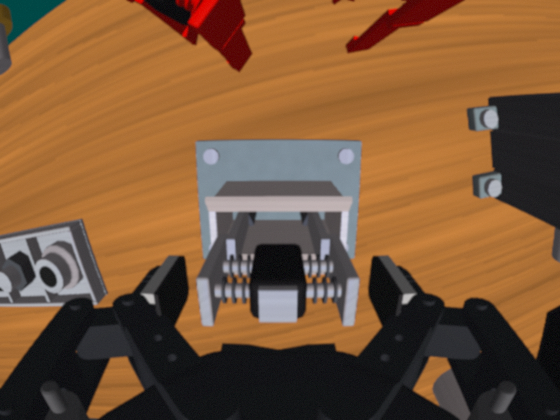

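The tongs stand relaxed (60 mm over the plates), centred at (548.3, 23.1), with a gap on both sides to the fingers. I'll retreat upwards.

Call:
carry_out(
  motion=[
    [0,0,0,-5,0,0,85],
    [0,0,0,-18,0,0,85],
    [0,0,0,-40,0,0,85],
    [0,0,0,-70,0,0,85],
    [0,0,0,-100,0,0,85],
    [0,0,0,-120,0,0,85],
    [0,0,0,-125,0,0,85],
    [0,0,0,-125,0,0,85],
  ],
)

```text
time: 26.1
tool_pos: [0.5514, 0.0233, 0.2607]
orientation: [-0.431, 0.56, 0.43, 0.562]
wrist_force: [-0.2, -0.6, -0.5]
finger_gap: 0.0847
```

```bash
python3 sp.py z; python3 tongs.py z2; python3 - <<'E'
from h import *
for n in ["wrist","side"]:
    D=np.load(f"{n}_z.npz");P,m=D["P"],D["m"]; p=P[m]
    q=p[(np.hypot(p[:,0]-.549,p[:,1]-.022)<.06)&(p[:,2]>.112)&(p[:,2]<.16)]
    print(n,"tongs",cv2.minAreaRect((q[:,:2]*1000).astype(np.float32)),np.percentile(q[:,2],99))
    q=p[(np.hypot(p[:,0]-.5404,p[:,1]+.332)<.03)&(p[:,2]>.069)&(p[:,2]<.08)]
    if len(q)>5: print(n,"spacer top",len(q),cv2.minEnclosingCircle((q[:,:2]*1000).astype(np.float32)),np.median(q[:,2]))
    for k in ["plug","collar"]:
        for r in robot.regions_of(n,k)[:1]:
            t=P[r["pixels"]&m]; print(n,k,round(r["score"],2),np.percentile(t,[2,50,98],0).round(3).tolist())
E
```

```text
26.1 0.08473870543097471 [[0.0023, -0.9659, 0.2589, 0.5514], [-0.0005, 0.2589, 0.9659, 0.0233], [-1.0, -0.0023, 0.0001, 0.2607], [0.0, 0.0, 0.0, 1.0]]
wrist 0.85 [ 13. 232.  53. 259.] 595 tool [[187.3, -90.0, -354.2], [211.4, -77.9, -339.1], [250.9, -69.9, -335.5]] world [[0.529, -0.34, 0.01], [0.539, -0.325, 0.049], [0.551, -0.321, 0.074]]
wrist 0.5 [236. 171. 266. 223.] 891 tool [[106.8, -11.1, -30.6], [122.2, 5.5, -23.9], [252.3, 14.3, -13.0]] world [[0.53, -0.007, 0.008], [0.541, 0.002, 0.139], [0.557, 0.012, 0.154]]
scene 0.52 [138. 142. 148. 161.] 168 tool [[186.5, -94.1, -355.1], [210.3, -83.7, -337.6], [255.2, -71.6, -332.6]] world [[0.532, -0.342, 0.006], [0.545, -0.325, 0.051], [0.554, -0.319, 0.074]]
scene 0.44 [202. 207. 260. 262.] 1453 tool [[177.6, -46.2, -56.6], [253.5, -13.6, 27.3], [259.2, 50.9, 65.6]] world [[0.496, -0.038, 0.002], [0.566, 0.05, 0.007], [0.606, 0.092, 0.083]]
side 0.59 [390. 373. 408. 399.] 319 tool [[187.1, -90.5, -360.9], [202.6, -78.2, -355.4], [251.9, -70.7, -339.6]] world [[0.529, -0.347, 0.009], [0.535, -0.34, 0.058], [0.55, -0.326, 0.074]]
26
[... 1149 characters left out ...]
0583201664
wrist spacer top 158 ((540.2929077148438, -333.5451965332031), 12.595870018005371) 0.07213105317787744
wrist plug 0.75 [[0.53, -0.298, 0.005], [0.545, -0.257, 0.026], [0.566, -0.247, 0.045]]
wrist collar 0.86 [[0.532, -0.221, 0.005], [0.551, -0.189, 0.032], [0.579, -0.175, 0.04]]
side tongs ((548.7645263671875, 20.03105354309082), (62.28761672973633, 22.258441925048828), 74.64849853515625) 0.1552309429334567
side spacer top 132 ((539.2364501953125, -334.97625732421875), 12.899407386779785) 0.07163966712579628
side plug 0.53 [[0.528, -0.284, 0.003], [0.542, -0.272, 0.027], [0.563, -0.249, 0.045]]
side collar 0.61 [[0.53, -0.223, 0.007], [0.547, -0.208, 0.03], [0.569, -0.185, 0.04]]
```

View pics/side_z.png

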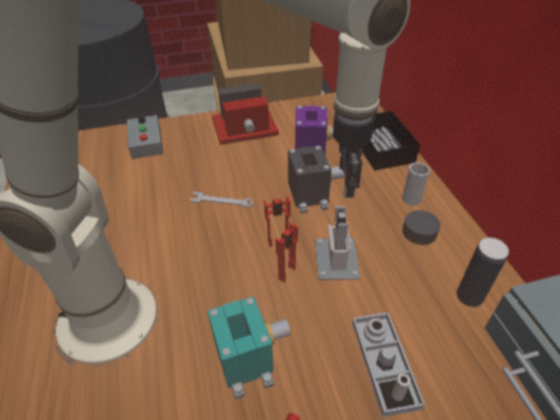

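View pics/wrist_z.png

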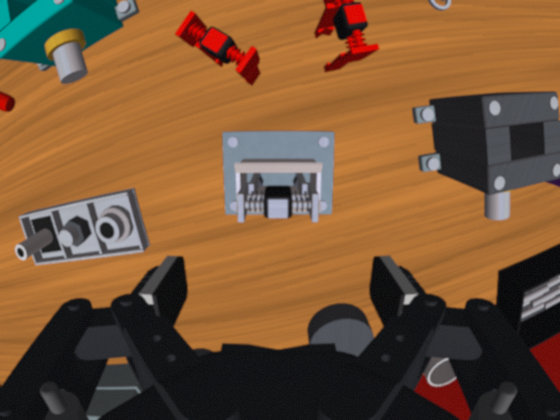

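The pictures show the tongs upright in their stand (side, (340,240)), the spacer upright on the pad ((400,387)), and the collar and plug where they were. Handing in.

```bash
python3 -c "
from workcell import robot
print(robot.sense()['time']); print(robot.sign_off())"
```

```text
26.9
the job is handed in; nothing more can be done
None
```

The job is done and handed in at about 27 s of the 64 s allowed. The sign-off gives no verdict, so what follows comes from my own last pictures.

I took the spring tongs from their stand, clamped the spacer in the dark block's pocket (plates at about 42 mm, 35 N) and lifted it out. I lowered it onto the pad until I felt contact, peaking at about 8 N up. I then let go, lifted the tongs clear, and set them back in their stand.

- **Spacer:** it stands upright at about (540, -334) mm, within 2 to 3 mm of the pad's centre. Its top is at 72 mm, as it should be when standing on the pad, and the gripper's fingers never came near it.
- **Tongs:** they are upright at about (548, 23) mm, within about 1 mm of the stand's centre in the wrist camera. The plates are relaxed at 60 mm and the top is at 155 mm, which puts the grip centre at about 132 mm.
- **Collar and plug:** the side camera shows them within 2 mm of where they started.

One disagreement: the fixed cameras differ from the wrist camera by up to about 3 mm in y, slightly over the stated 2 mm calibration. That is well inside every tolerance. No check failed.

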